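# Open the child-resistant cap of a thinner can held in its bench caddy

### The arm

A 7-joint arm with a two-finger parallel gripper is mounted at the origin on the work surface. World frame = base frame: x ahead of the robot, y to its left, z up, the work surface at z = 0. Lengths are in m, angles in rad, forces in N, time in s.
With the tool pointing down it reaches from about 0.425 to 0.925 m from the base axis. Payload 6.8 kg.
Tool frame: the origin (TCP) lies on the centre line of the jaws, within the pads' length; the fingertips stand 25 mm ahead of it and the grasp point (between the pads) lies 6 mm ahead of it; z points along the fingers, y is the line along which they close (so a half turn about z gives the same grasp; the last joint's range is limited). The gripper opens to 85 mm and grips with 20 to 120 N. Pads are 22 mm wide; open, the fingers measure 114 mm over their backs; the gripper's body (76 mm by 85 mm) begins 54 mm behind the grasp point. The pads swing forward as they close: fully open they stand 13 mm farther back than shut.
Start: joints at [1.013, 0.477, 0.022, 1.555, -0.011, 1.109, -0.083], TCP at [0.293, -0.608, 0.225] pointing down, gripper open.
Joint ranges: [-2.96, 2.96], [-0.34, 2.1], [-1.41, 1.46], [0.24, 2.44], [-1.37, 4.51], [0.17, 1.92], [-2.96, 2.96]. Speed limits (rad/s): [2.39, 2.39, 3.14, 3.14, 3.14, 3.14, 3.14].

### API

Orientations are given as a rotation vector (axis times angle).
In Python, from bench import telemetry, grab_frame, job gives the robot as it stands.
- The arm moves only by the tool apply_moves, never from a script. Its argument "rows" is a list of rows, each a list of 2 entries, a list of its own where there are three numbers: the shift along the tool's x, y, z each as a share of 250 mm, from -1 to 1, then the turn, a rotation vector about the tool's x, y, z each as a share of pi rad, from -1 to 1. A call has 1 to 10 rows; each row is the pose to reach, as a shift and turn from the pose commanded when the call began, along the tool's axes at that moment, turning the shorter way round; what a row does not reach only later rows make up. A row lasts 1/8 s, in which the tool goes at most 62.5 mm and 10.7 degrees, less where a joint would pass 70% of its speed; a pose out of reach is approached as far as the arm can. A call with a number of a shift or a turn outside -1 to 1 is refused whole. A call with a gripper value outside its range is refused whole. "jaw" is the gripper's target within -1 to 1 (fully open at 1, half-way at 0, shut at -1), set as the call begins (left out, the last holds). The fingers move at their own pace and stop on an object; "newtons" is the grip in N (left out, the last holds). Time passes only in rows, so rows that repeat a pose let the fingers close. It gives the time, the measured TCP pose, the force, the opening and the grip force at its end, in the units of the state.
- telemetry.get_obs(): the state, without advancing time (a new reading comes with each control period).
- grab_frame(name): name is "scene" or "side" or "wrist"; returns a dict with "frame" (400x640x3 uint8, red, green, blue), "vertical_fov" (degrees; the focal length in pixels is half the picture's height over the tangent of half this angle, whatever the lens; pixels are square), "cx", "cy" (the principal point, pixels), "k1" (the pictures are not rectified: a ray, as slopes to the right and down, at radius r is drawn at 1 + k1 r^2 times it, then the intrinsics apply), "origin" and "attitude" of the camera in the world. Camera axes: x right, y up, looking along -z (the intrinsics and any distortion apply to the point x, -y, -z); pixel columns grow to the right and rows downward; lengths in m; the calibration is good to about 2 mm. A picture is of the moment at which its call begins. There is no depth.
- job.hand_in(): hands the job in; it is judged then, once.
The state is a dict: "clock": time; "joints": joint angles; "qvel": joint speeds; "tau": joint torques, N m; "tcp_pos": TCP position; "orientation": TCP orientation; "contact_force": force on the tool from outside, world axes, zero at the start; "moment": the same for the moment, N m; "grip_width": finger opening in m; "gripper_force": force on a finger pad.
Only numpy, scipy, OpenCV 4.12 (cv2) and the standard library are available. Lean on these libraries where they do the work, as an engineer would, in place of code of your own. Each camera call takes 0.05 s, during which the arm holds its last target. There are 200 camera calls.

### The job

Pick up the thinner can, stand it fully down in the plywood caddy, lengthwise between the cleats so that it cannot turn, and let go of it. Then take hold of its red child-resistant cap, press it down firmly while turning it anticlockwise until it comes free (turned without pressing it only ratchets round), lift it off and set it down right way up on the floor of the steel parts tray. The can stays standing in the caddy; do not tip it over, and leave the hammer, the plywood ring and the sanding block where they lie.

Things in the scene. Friction and masses are not known exactly. Their poses are not given: they have to be found in the camera images.
- can: Off-white rectangular plastic can of thinner, part full, 0.4 to 0.75 kg, loose. Body 140 (x) x 70 (y) x 95 mm high, bottom edges bevelled 5 mm over the lowest 7 mm. Origin: centre of its underside; x along its length towards the neck, z up. On top, at +x, a round pedestal, 36 mm diameter, rises to z 128 mm and carries the neck (24 mm diameter), closed by the red cap; behind it stands the handle.
- can_handle (a point): Grip point in the middle of the can's handle, at x -24, y 0, z 117 mm of the can; axes of the can. The handle is a level bar along the can's x, 62 mm long (x -58 to +4), 18 mm wide (y), underside at z 110 and top at z 124 mm of the can. Pinch it across y from above.
- can_neck (a point): Point on the neck's axis at the height of the closed cap's lower rim: x 46, y 0, z 137 mm of the can; axes of the can. Two lugs on the neck catch two tabs inside the cap. Anticlockwise from above opens: the collar is free of the lugs after turning 65 degrees and meets a stop at about 140. Free, the cap lifts straight off (15 mm of neck inside); if not yet free, the can rises with it.
- cap: Inner collar of the cap, hidden in the red outer shell; with it the whole cap weighs 75 g. Origin: on the axis at the cap's lower rim, z up. Closed at the start: origin at point can_neck, yaw 0 relative to the can. Its yaw changes only when the collar itself turns, not when the shell ratchets; it stays where it is when the hand lets go, so the cap can be turned in several grasps.
- cap_shell: Red outer shell of the child-resistant cap, the part to grip: finely ribbed cylinder, 44 mm outer diameter, 32 mm high. Origin: on its axis at its lower rim, 137 mm above the can's underside, with 9 mm of bare neck below; z up. It spins easily on the collar and is sprung up from it: about 8 N starts it down, 3 N more for each mm.
- cap_top (a point): Centre of the shell's top, 32 mm above its rim. After 0.5 to 3 mm down, ten ridges mesh with the collar, one each 36 degrees; sloping, they click over one another unless pressed with over 18 N (20 to 25 N is right; the shell sinks 2 to 5 mm). The force falls as ridges drop into gaps: press on while turning. Up to 36 degrees are lost before they bite; 105 to 130 degrees of pressed turning frees it.
- caddy: Caddy screwed to the bench: plywood base 190 (x) x 120 (y) x 12 mm with four wooden cleats on it, 18 mm high (tops 30 mm over the bench), 12 mm thick, round a pocket of 146 (x) x 76 (y) mm for the can's foot, 3 mm clear on each side. Origin: centre of its underside; x along the pocket's length. The can may stand in it either way round.
- caddy_seat (a point): Centre of the pocket's floor, 12 mm above the bench; axes of the caddy. The origin of a seated can lies here.
- tray: Shallow steel parts tray, fixed to the bench, 160 (x) x 130 (y) x 18 mm high, walls and floor 3 mm thick. Origin: centre of its underside.
- tray_floor (a point): Centre of the tray's inner floor (154 x 124 mm), 3 mm above the bench; axes of the tray.
- hammer: Bystander: claw hammer with wooden handle, 260 mm long, lying on the bench. Origin under its middle, x along the handle towards the head. Leave it alone.
- ply_ring: Bystander: routed plywood ring, 100 mm outer and 68 mm inner diameter, 18 mm high, lying flat. Origin: centre of its underside. Leave it alone.
- sanding_block: Bystander: cork sanding block 105 x 55 x 28 mm. Origin: centre of its underside. Leave it alone.
Things that resemble listed ones, but are neither listed nor needed, are in the scene too. Of the things that look like the can, the smallest one is meant. Leave any turquoise look-alike of the caddy alone.

How it is judged:
On the way, in this order (a step that is already met when the one before it is completed fails the run):
1. the can stands fully down in the caddy, still closed, and has been let go (horizontal distance between can and caddy_seat below 0.009 m and z of can in the frame of caddy_seat below 0.004 m and angle between the x axis of can and the x axis of caddy, either way round below 0.15 rad and angle between can's own z axis and vertical below 0.06 rad and distance between cap and can_neck below 0.01 m and contact force between the fingers and can below 0.2 N and contact force between the fingers and cap below 0.2 N), for 0.2 s.
2. the cap has been freed and lifted clear of the neck while the can stands in the caddy (z of cap in the frame of can_neck above 0.02 m and horizontal distance between can and caddy_seat below 0.009 m and z of can in the frame of caddy_seat below 0.006 m and angle between can's own z axis and vertical below 0.08 rad), for 0.05 s.
At the end, for the whole second after the job is handed in: Can upright (0.06 rad), at rest, foot on the caddy floor (4 mm), origin within 9 mm of the seat, lengthwise in the pocket (0.15 rad, either way round). Cap right way up (0.1 rad), at rest on the tray floor (rim within 6 mm of it, inside the walls) (horizontal distance between can and caddy_seat below 0.009 m and z of can in the frame of caddy_seat below 0.004 m and angle between the x axis of can and the x axis of caddy, either way round below 0.15 rad and angle between can's own z axis and vertical below 0.06 rad and linear speed of each of can, cap below 0.02 m/s and x of cap in the frame of tray_floor between -0.057 and 0.057 m and y of cap in the frame of tray_floor between -0.042 and 0.042 m and z of cap in the frame of tray_floor below 0.006 m and angle between cap's own z axis and vertical below 0.1 rad); the robot touches nothing.
It fails at once if the can is tipped by more than 0.5 rad (angle between can's own z axis and vertical above 0.5 rad).
It fails at once if the hammer is moved by more than 25 mm (distance of hammer from where it was at the start of the episode above 0.025 m).
It fails at once if the plywood ring is moved by more than 25 mm (distance of ply_ring from where it was at the start of the episode above 0.025 m).
It fails at once if the sanding block is moved by more than 25 mm (distance of sanding_block from where it was at the start of the episode above 0.025 m).
It also fails if it takes over 67 s, if anything falls off the work surface, if the arm or the gripper's body presses on something with over 40 N, if the wrist force passes 120 N, or if a joint passes its speed limit or range.

## Working session

There is one attempt and no reset: what is moved stays moved. The work goes in short steps, Python scripts to look and compute and a tool call to move; the robot and the scene stay as the last step left them, time stands still between calls to the robot, and variables do not carry over. Pictures are saved under pics/ and viewed, at most 10 in all, crops included, and the job is handed in when it is done.

Besides the shell and the picture viewer there is one more tool, called by a JSON object that holds its "api" and its "payload". apply_moves: Moves the arm, as the interface text tells. Its arguments: {"type":"object","properties":{"rows":{"type":"array"},"jaw":{"type":"number"},"newtons":{"type":"number"}},"required":["rows"]}

```bash
mkdir -p pics; cat > h.py <<'E'
import numpy as np, cv2, json
from scipy.spatial.transform import Rotation as R
from bench import telemetry, grab_frame, job
def snap(n, f):
    d=grab_frame(n); cv2.imwrite(f'pics/{f}.png', d['frame'][:,:,::-1])
    np.save(f'pics/{f}.npy', d, allow_pickle=True); return d
def load(f): return np.load(f'pics/{f}.npy',allow_pickle=True).item()
def att(d):
    a=np.array(d['attitude'],float)
    return a if a.shape==(3,3) else R.from_rotvec(a).as_matrix()
def K(d):
    f=200/np.tan(np.radians(d['vertical_fov'])/2); return f
def ray(d,u,v):
    f=K(d); x=(u-d['cx'])/f; y=(v-d['cy'])/f
    rd=np.hypot(x,y); r=rd
    for _ in range(30): r=rd/(1+d['k1']*r*r)
    s=r/rd if rd>0 else 1
    w=att(d)@np.array([x*s,-y*s,-1]); return np.array(d['origin']),w
def onplane(d,u,v,z):
    o,w=ray(d,u,v); return o+w*(z-o[2])/w[2]
def proj(d,p):
    c=att(d).T@(np.array(p)-d['origin']); x=c[0]/-c[2]; y=-c[1]/-c[2]; s=1+d['k1']*(x*x+y*y); f=K(d)
    return d['cx']+f*x*s, d['cy']+f*y*s
E
python3 - <<'E'
from h import *
ims=[]
for n in('scene','side','wrist'):
    d=snap(n,n+'0'); print(n,d['vertical_fov'],d['cx'],d['cy'],d['k1'],d['origin'],d['attitude'])
print(telemetry.get_obs())
E
```

```text
scene 44.68719202048793 317.8441612719038 198.17233820177717 -0.11669424969519053 [1.21962161 0.63841923 1.7032337 ] [0.29070953 0.60313745 2.2011862 ]
side 53.69949951168266 324.93717233999575 200.11957234957276 -0.024617861015675344 [-0.14204205  0.7641447   0.81406316] [ 0.43577578 -1.13443772 -2.19265893]
wrist 67.46181884827065 322.36617616902896 189.17472006029635 0.011901283799128472 [ 0.35498212 -0.57735804  0.37300885] [-0.24557292  0.15691414 -1.11243759]
{'clock': 0.15, 'joints': array([ 1.01291747,  0.47762474,  0.02233658,  1.55619705, -0.011532  ,
        1.1092974 , -0.08310244]), 'qvel': array([ 0.00113071, -0.00258606,  0.00054015, -0.00284678, -0.00056032,
       -0.00058753, -0.00146627]), 'tau': array([ 2.33793806e-03, -5.96927726e+01,  1.60982475e+00, -2.81493330e+01,
        1.25967205e-02,  6.48079498e-03,  1.84141236e-06]), 'tcp_pos': array([ 0.29327865, -0.60745245,  0.22465065]), 'orientation': array([-3.06116556e+00, -7.00285805e-01,  5.88477497e-04]), 'contact_force': array([ 0.49330414, -0.27900236,  0.81579603]), 'moment': array([0.04663168, 0.00759877, 0.01881429]), 'gripper_force': 0.0, 'grip_width': 0.08560788681118374}
```

View pics/scene0.png

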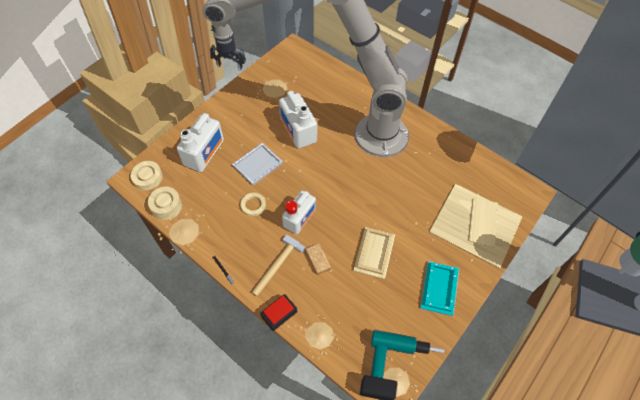

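View pics/side0.png

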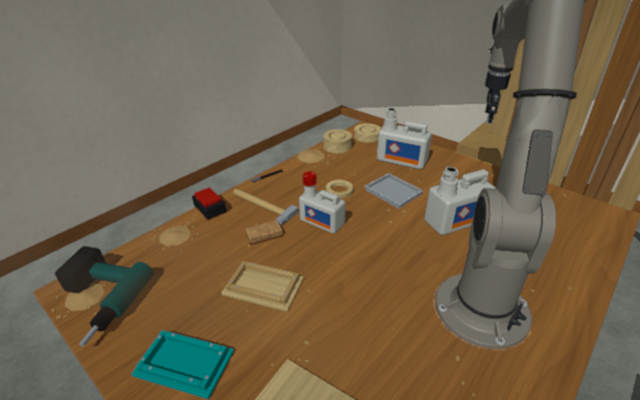

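The scene view shows three white cans: (298,118) large with a white cap, (201,142) large with a white cap, and (299,212) smallest with a red cap. The last one fits the description. The wooden caddy is at (375,252), its turquoise look-alike is at (440,287), and the tray is at (258,162). I'll confirm in an enlarged crop.

```bash
python3 - <<'E'
from h import *
s=load('scene0'); 
c=cv2.resize(s['frame'][140:290,220:420,::-1],None,fx=4,fy=4,interpolation=cv2.INTER_CUBIC); cv2.imwrite('pics/crop1.png',c)
rays=[]
for n,box in(('scene0',(270,190,320,240)),('side0',(290,160,330,220))):
    d=load(n); f=d['frame'].astype(int); m=((f[:,:,0]>110)&(f[:,:,1]<60)&(f[:,:,2]<60)).astype(np.uint8)
    k=np.zeros_like(m); k[box[1]:box[3],box[0]:box[2]]=1; v,u=np.nonzero(m*k); print(n,len(u),u.mean(),v.mean(),u.min(),u.max(),v.min(),v.max())
    rays.append(ray(d,u.mean(),v.mean()))
(o1,w1),(o2,w2)=rays
t=np.linalg.lstsq(np.c_[w1,-w2],o2-o1,rcond=None)[0]
print(o1+w1*t[0],o2+w2*t[1])
E
```

```text
scene0 113 290.6106194690266 206.95575221238937 285 296 201 213
side0 150 308.32666666666665 177.79333333333332 303 316 171 185
[0.59802878 0.00293801 0.15703869] [0.59977812 0.00655722 0.15484795]
```

View pics/crop1.png

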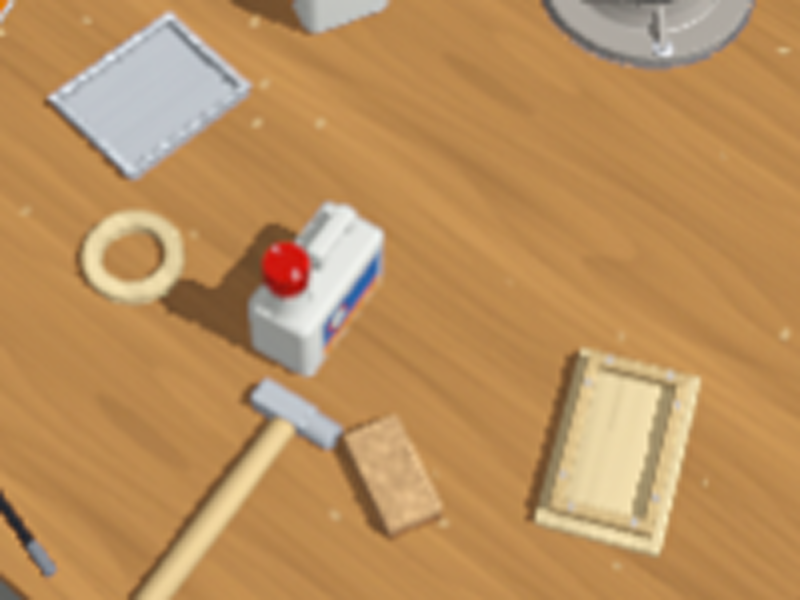

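The crop confirms the target: the small can with the red cap at crop (285,268), neck to the lower left, and handle at (330,232). The caddy corners are near crop (585,350), (700,375), (658,552) and (533,520). The tray corners are near (170,15), (250,88), (135,178) and (48,100).

```bash
python3 - <<'E'
from h import *
s=load('scene0')
P=lambda x,y,z: onplane(s,220+(x+.5)/4-.5,140+(y+.5)/4-.5,z)
for nm,pts,z in(('caddy',[(585,350),(700,375),(658,552),(533,520)],.012),('tray',[(170,15),(250,88),(135,178),(48,100)],.018),('cantop',[(382,236),(305,328),(252,300)],.095),('handle',[(345,212),(312,250)],.124),('hammer',[(265,385),(335,440)],.025),('block',[(393,418),(440,510),(385,530),(345,437)],.028),('ring',[(132,255)],.018)):
    q=np.array([P(x,y,z) for x,y in pts]); print(nm,q[:,:2].round(4).tolist(),q.mean(0).round(4),[round(float(np.degrees(np.arctan2(*(q[i]-q[i-1])[1::-1]))),1) for i in range(len(q))],[round(float(np.linalg.norm(q[i]-q[i-1])),3) for i in range(len(q))])
o=telemetry.get_obs(); print(R.from_rotvec(o['orientation']).as_matrix().round(3))
M=R.from_rotvec(o['orientation']).as_matrix(); d=load('wrist0'); print('cam in tool',M.T@(d['origin']-o['tcp_pos']), (M.T@att(d)).round(3))
E
```

```text
caddy [[0.4186, 0.2292], [0.3684, 0.332], [0.5436, 0.4086], [0.5926, 0.2997]] [0.4808 0.3174 0.012 ] [-158.0, 116.0, 23.6, -65.8] [0.188, 0.114, 0.191, 0.119]
tray [[0.3838, -0.359], [0.3999, -0.2278], [0.5596, -0.243], [0.5482, -0.3812]] [ 0.4729 -0.3027  0.018 ] [172.3, 83.0, -5.4, -94.7] [0.166, 0.132, 0.16, 0.139]
cantop [[0.4848, 0.0252], [0.6078, 0.0344], [0.6175, -0.0236]] [0.57  0.012 0.095] [159.8, 4.3, -80.6] [0.141, 0.123, 0.059]
handle [[0.5003, -0.0078], [0.5521, -0.0043]] [ 0.5262 -0.006   0.124 ] [-176.2, 3.8] [0.052, 0.052]
hammer [[0.6527, 0.0194], [0.6534, 0.1087]] [0.653  0.0641 0.025 ] [-90.5, 89.5] [0.089, 0.089]
block [[0.6016, 0.1369], [0.646, 0.2305], [0.6939, 0.2042], [0.646, 0.1148]] [0.6469 0.1716 0.028 ] [153.6, 64.6, -28.8, -118.2] [0.05, 0.104, 0.055, 0.101]
ring [[0.6278, -0.1819]] [ 0.6278 -0.1819  0.018 ] [0.0] [0.0]
[[ 0.901  0.435 -0.001]
 [ 0.435 -0.901  0.001]
 [-0.    -0.001 -1.   ]]
cam in tool [ 0.06864108 -0.0004814  -0.14836211] [[ 0.001  0.962  0.273]
 [ 1.    -0.001  0.001]
 [ 0.001  0.273 -0.962]]
```

{"api": "apply_moves", "payload": {"rows": [[[0,0,-0.7],[0,0,0]],[[0,0,-0.7],[0,0,0]],[[0,0,-0.7],[0,0,0]],[[0.95,-0.88,-0.7],[0,0,0.116]],[[0.95,-0.88,-0.7],[0,0,0.116]],[[0.95,-0.88,-0.7],[0,0,0.116]],[[0.95,-0.88,-0.7],[0,0,0.116]],[[0.95,-0.88,-0.7],[0,0,0.116]],[[0.95,-0.88,-0.7],[0,0,0.116]],[[0.95,-0.88,-0.7],[0,0,0.116]]], "jaw": 1, "newtons": 60}}

```text
clock: 1.4
tcp_pos: [0.4117, -0.3063, 0.4004]
orientation: [3.138, 0.136, -0.0]
contact_force: [-0.1, -1.2, 0.2]
grip_width: 0.0852
gripper_force: 0.0
```

{"api": "apply_moves", "payload": {"rows": [[[0.5,-1,0],[0,0,0]],[[0.5,-1,0],[0,0,0]],[[0.5,-1,0],[0,0,0]],[[0.5,-1,0],[0,0,0]],[[0.5,-1,0.3],[0,0,0]],[[0.5,-1,0.3],[0,0,0]],[[0.5,-1,0.3],[0,0,0]],[[0.5,-1,0.3],[0,0,0]]]}}

```text
clock: 2.4
tcp_pos: [0.5157, -0.049, 0.3271]
orientation: [3.138, 0.129, 0.004]
contact_force: [-0.3, 0.2, -0.2]
grip_width: 0.0854
gripper_force: 0.0
```

```bash
python3 - <<'E'
from h import *
d=snap('wrist','w1'); o=telemetry.get_obs(); print(o['tcp_pos'],o['orientation'],o['joints'])
E
```

```text
[ 0.5157757  -0.04866955  0.32726696] [3.13816004 0.12914438 0.00448774] [ 0.27758538  0.15094565 -0.34145037  1.77648475  0.05451778  1.22038915
 -1.56739643]
```

View pics/w1.png

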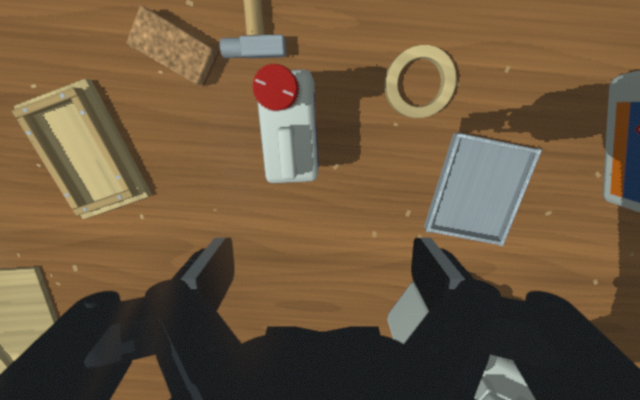

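The wrist view shows the cap at (275,87), the handle bar from (285,128) to (289,178), the caddy at (85,150) and the tray at (485,188).

```bash
python3 - <<'E'
from h import *
d=load('w1'); f=d['frame'].astype(int)
m=((f[:,:,0]>100)&(f[:,:,1]<60)&(f[:,:,2]<60)).astype(np.uint8)
m[:,320:]=0
c=max(cv2.findContours(m,0,1)[0],key=cv2.contourArea); (u,v),r=cv2.minEnclosingCircle(c); print('cap',u,v,r,onplane(d,u,v,.169),[np.linalg.norm(onplane(d,u-r,v,.169)-onplane(d,u+r,v,.169))])
# can white top
w=((f.min(2)>120)&(f.max(2)-f.min(2)<30)).astype(np.uint8); w[:,:245]=0;w[:,330:]=0;w[:62]=0;w[200:]=0
w|=m
w=cv2.morphologyEx(w,cv2.MORPH_OPEN,np.ones((3,3),np.uint8))
c=max(cv2.findContours(w,0,1)[0],key=cv2.contourArea); 
ys=range(110,180,10)
for y in ys:
    xs=np.nonzero(w[y])[0]; a,b=onplane(d,xs.min(),y,.095),onplane(d,xs.max(),y,.095); print(y,xs.min(),xs.max(),a[:2].round(4),b[:2].round(4))
vmax=np.nonzero(w[:,290])[0].max(); print('rear',vmax,onplane(d,290,vmax,.095))
# handle brightness
for y in(135,150,165): print(y,f[y,262:318].mean(1).astype(int).tolist())
# caddy
z=cv2.resize(d['frame'][60:240,0:180,::-1],None,fx=3.3,fy=3.3,interpolation=cv2.INTER_CUBIC); cv2.imwrite('pics/cad.png',z)
for nm,pts,zz in(('tray',[(456,133),(541,150),(502,245),(426,230)],.018),('caddytopouter',[(13,110),(88,80),(154,193),(80,217)],.012)):
    q=np.array([onplane(d,*p,zz) for p in pts]); print(nm,q[:,:2].round(4).tolist(),q.mean(0).round(4),[round(float(np.degrees(np.arctan2(*(q[i]-q[i-1])[1::-1]))),1) for i in range(4)],[round(float(np.linalg.norm(q[i]-q[i-1])),3) for i in range(4)])
E
```

```text
cap 275.5 86.5 23.505416870117188 [0.59683127 0.00348882 0.169     ] [np.float64(0.04552053549084951)]
110 258 310 [0.5709 0.0351] [ 0.5762 -0.0285]
120 259 311 [0.5591 0.0336] [ 0.5644 -0.0306]
130 260 290 [0.547 0.032] [ 0.5501 -0.0053]
140 261 291 [0.5347 0.0305] [ 0.5378 -0.0072]
150 262 291 [0.5221 0.0289] [ 0.5252 -0.0079]
160 264 292 [0.5094 0.0259] [ 0.5124 -0.0099]
170 265 314 [0.4964 0.0243] [ 0.5017 -0.0391]
rear 181 [ 0.48441264 -0.0088151   0.095     ]
135 [196, 204, 203, 202, 202, 200, 201, 200, 199, 198, 199, 198, 200, 197, 195, 194, 203, 209, 207, 206, 203, 201, 198, 194, 192, 190, 183, 167, 143, 118, 104, 99, 105, 108, 107, 108, 108, 108, 108, 110, 107, 109, 109, 109, 109, 108, 107, 106, 105, 110, 121, 116, 104, 88, 65, 57]
150 [136, 179, 199, 204, 201, 201, 198, 199, 197, 198, 198, 197, 196, 196, 197, 195, 196, 202, 205, 205, 205, 201, 200, 198, 195, 193, 188, 184, 173, 148, 122, 107, 102, 105, 106, 106, 107, 109, 106, 107, 108, 106, 107, 107, 108, 107, 108, 106, 104, 104, 111, 121, 115, 104, 86, 63]
165 [99, 113, 153, 192, 203, 201, 199, 198, 196, 196, 195, 196, 195, 195, 195, 195, 194, 193, 194, 202, 205, 203, 202, 198, 196, 193, 191, 188, 184, 176, 153, 129, 109, 99, 102, 106, 106, 106, 106, 106, 106, 107, 107, 107, 104, 107, 105, 106, 107, 105, 109, 119, 121, 113, 99, 84]
tray [[0.5593, -0.2468], [0.5444, -0.3802], [0.3836, -0.3602], [0.3996, -0.2298]] [ 0.4717 -0.3043  0.018 ] [-6.1, -96.4, 172.9, 83.0] [0.161, 0.134, 0.162, 0.131]
caddytopouter [[0.537, 0.4121], [0.5891, 0.2977], [0.4248, 0.2154], [0.3735, 0.338]] [0.4811 0.3158 0.012 ] [24.4, -65.5, -153.4, 112.7] [0.179, 0.126, 0.184, 0.133]
```

View pics/cad.png

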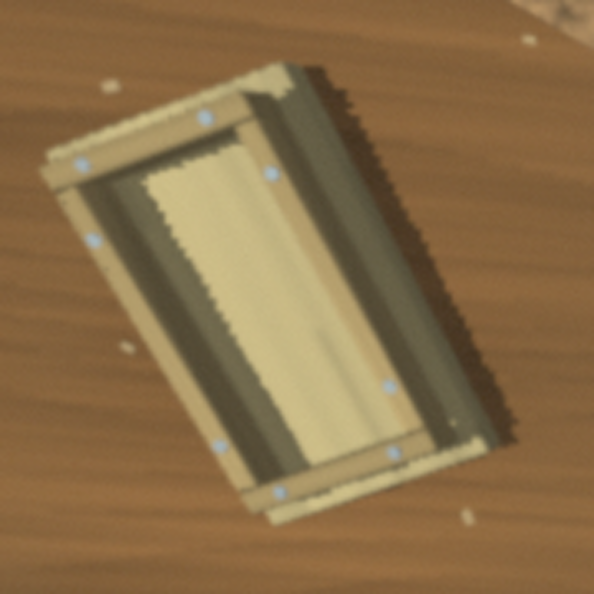

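{"api": "apply_moves", "payload": {"rows": [[[0.064,-0.165,0.2],[0,0,-0.018]],[[0.064,-0.165,0.4],[0,0,-0.018]],[[0.064,-0.165,0.5],[0,0,-0.018]],[[0.064,-0.165,0.5],[0,0,-0.018]],[[0.064,-0.165,0.5],[0,0,-0.018]]], "newtons": 100}}

```text
clock: 3.08
tcp_pos: [0.5288, -0.0048, 0.2024]
orientation: [3.133, 0.221, 0.005]
contact_force: [0.6, -0.8, 0.4]
grip_width: 0.0853
gripper_force: 0.0
```

```bash
python3 - <<'E'
from h import *
d=load('w1')
def rect(pts,z):
    q=np.array([onplane(d,x/3.3,60+y/3.3,z) for x,y in pts]); print(q[:,:2].round(4).tolist(),q.mean(0).round(4),[round(float(np.degrees(np.arctan2(*(q[i]-q[i-1])[1::-1]))),1) for i in range(4)],[round(float(np.linalg.norm(q[i]-q[i-1])),3) for i in range(4)])
rect([(40,168),(245,92),(437,445),(250,512)],.030)
rect([(80,185),(238,128),(420,430),(258,485)],.030)
rect([(45,155),(290,65),(492,440),(272,524)],.012)
d=snap('wrist','w2'); o=telemetry.get_obs(); print(o['tcp_pos'],o['orientation'],np.degrees(2*np.arctan2(o['orientation'][1],o['orientation'][0])))
f=d['frame'].astype(int)
m=((f[:,:,0]>100)&(f[:,:,1]<60)&(f[:,:,2]<60)).astype(np.uint8)
c=max(cv2.findContours(m,0,1)[0],key=cv2.contourArea); (u,v),r=cv2.minEnclosingCircle(c); print('cap',u,v,r,onplane(d,u,v,.169))
E
```

```text
[[0.5374, 0.3959], [0.5767, 0.3048], [0.4252, 0.2386], [0.3843, 0.3293]] [0.4809 0.3172 0.03  ] [23.5, -66.7, -156.4, 114.3] [0.167, 0.099, 0.165, 0.1]
[[0.5317, 0.3805], [0.5616, 0.3099], [0.432, 0.2458], [0.3984, 0.3238]] [0.4809 0.315  0.03  ] [23.0, -67.0, -153.7, 113.3] [0.145, 0.077, 0.145, 0.085]
[[0.5415, 0.4104], [0.5895, 0.2978], [0.4236, 0.2233], [0.3707, 0.3345]] [0.4813 0.3165 0.012 ] [23.9, -66.9, -155.8, 115.4] [0.187, 0.122, 0.182, 0.123]
[ 0.52891622 -0.00472545  0.2025793 ] [3.13343695 0.22094765 0.00587995] 8.066828562606021
cap 322.471923828125 103.1739273071289 37.34107208251953 [0.59725685 0.00511707 0.169     ]
```

View pics/w2.png

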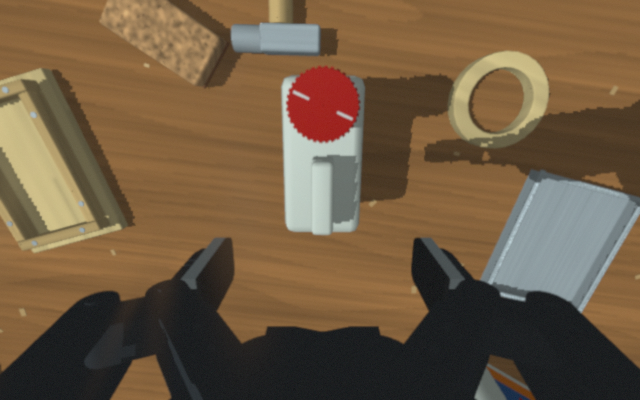

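The wrist picture shows the handle at column 321 and the cap at (322,103), so the tool is aligned with the can. Now I'll descend and grip.

{"api": "apply_moves", "payload": {"rows": [[[0,0,0.16],[0,0,0]],[[0,0,0.318],[0,0,0]],[[0,0,0.318],[0,0,0]],[[0,0,0.318],[0,0,0]]]}}

```text
clock: 3.62
tcp_pos: [0.529, -0.0042, 0.123]
orientation: [3.134, 0.222, 0.005]
contact_force: [0.3, 0.4, -0.2]
grip_width: 0.0853
gripper_force: 0.0
```

{"api": "apply_moves", "payload": {"rows": [[[0,0,0],[0,0,0]],[[0,0,0],[0,0,0]],[[0,0,0],[0,0,0]],[[0,0,0],[0,0,0]],[[0,0,0],[0,0,0]],[[0,0,0],[0,0,0]],[[0,0,0],[0,0,0]]], "jaw": -1, "newtons": 100}}

```text
clock: 4.5
tcp_pos: [0.5273, -0.0043, 0.1208]
orientation: [-3.134, -0.223, 0.0]
contact_force: [-0.3, 0.5, 0.2]
grip_width: 0.0
gripper_force: 0.0
```

The fingers closed on nothing, so I'll look.

```bash
python3 - <<'E'
from h import *
a=snap('side','s3')['frame'][130:260,240:400]; b=snap('scene','c3')['frame'][150:280,230:390]
cv2.imwrite('pics/m3.png',np.hstack([cv2.resize(x[:,:,::-1],None,fx=2.5,fy=2.5,interpolation=cv2.INTER_CUBIC) for x in(a,b)]))
o=telemetry.get_obs();print(o['grip_width'],o['gripper_force'],o['tcp_pos'])
E
```

```text
0.0006760365164586203 0.0 [ 0.52738427 -0.00429488  0.1208895 ]
```

View pics/m3.png

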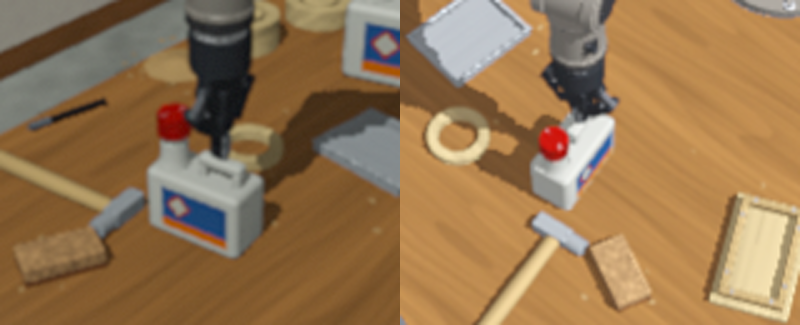

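```bash
cat >> h.py <<'E'
def red(d,box=None):
    f=d['frame'].astype(int); m=((f[:,:,0]>100)&(f[:,:,1]<60)&(f[:,:,2]<60)).astype(np.uint8)
    if box: k=np.zeros_like(m); k[box[1]:box[3],box[0]:box[2]]=1; m*=k
    return m
E
python3 - <<'E'
from h import *
for a,b,box in(('scene0','c3',(270,190,320,240)),('side0','s3',(290,160,330,220))):
    for n in(a,b):
        v,u=np.nonzero(red(load(n),box)); print(n,len(u),u.mean(),v.mean())
    # diff white mask of can
for a,b in(('scene0','c3'),('side0','s3')):
    d=load(b)
    print([tuple(round(float(x),1) for x in proj(d,p)) for p in((.5273,-.0043,.096),(.5273,-.0043,.117),(.528,-.0045,.124))])
w=load('w2'); c=[proj(w,(.5280,-.0047,.124)),proj(w,(.4942,-.0095,.124)),proj(w,(.555,-.001,.124))];print(c)
f=w['frame'].astype(int)
for y in(165,180,195,210,225): print(y,f[y,300:345].mean(1).astype(int).tolist())
E
```

```text
scene0 113 290.6106194690266 206.95575221238937
c3 113 290.6106194690266 206.95575221238937
side0 174 309.07471264367814 178.28735632183907
s3 158 308.49367088607596 178.62025316455697
[(302.1, 201.5), (302.0, 198.7), (301.8, 197.9)]
[(328.0, 200.2), (328.0, 194.7), (327.8, 192.8)]
[(np.float64(322.4130258968257), np.float64(195.4468409066691)), (np.float64(322.3968318014983), np.float64(235.15952491043194)), (np.float64(322.6001186176065), np.float64(161.4691696257998))]
165 [200, 199, 199, 200, 199, 199, 199, 199, 199, 198, 192, 187, 186, 193, 190, 187, 184, 182, 181, 182, 181, 181, 180, 178, 177, 176, 175, 173, 171, 164, 148, 129, 115, 106, 106, 108, 109, 109, 110, 109, 110, 110, 109, 109, 109]
180 [197, 197, 197, 197, 199, 197, 197, 196, 195, 195, 191, 191, 201, 207, 207, 204, 204, 202, 200, 200, 197, 196, 196, 194, 192, 191, 189, 189, 183, 173, 158, 138, 119, 108, 107, 110, 109, 110, 110, 108, 109, 109, 108, 110, 110]
195 [196, 196, 196, 196, 194, 193, 195, 195, 195, 194, 192, 192, 202, 206, 206, 204, 203, 201, 199, 199, 197, 197, 195, 193, 190, 190, 189, 186, 180, 170, 152, 133, 115, 105, 108, 107, 108, 109, 107, 107, 109, 109, 108, 108, 109]
210 [194, 194, 194, 194, 194, 194, 194, 193, 193, 193, 191, 191, 200, 205, 206, 201, 201, 199, 198, 198, 196, 195, 193, 192, 192, 190, 189, 187, 181, 166, 147, 128, 112, 105, 107, 107, 108, 108, 107, 107, 105, 107, 108, 106, 106]
225 [193, 193, 192, 193, 192, 192, 191, 192, 192, 192, 189, 189, 200, 205, 203, 202, 199, 197, 196, 196, 195, 193, 191, 189, 189, 188, 187, 186, 178, 163, 143, 127, 133, 165, 184, 188, 188, 187, 187, 188, 187, 185, 186, 186, 187]
```

```bash
python3 - <<'E'
from h import *
o=telemetry.get_obs(); M=R.from_rotvec(o['orientation']).as_matrix(); print(M.round(3))
d=snap('wrist','w4'); print('tip proj now',proj(d,o['tcp_pos']+M@[0,0,.025]),proj(d,o['tcp_pos']+M@[0,0,.006]))
w=load('w2'); M=R.from_rotvec([3.13343695,0.22094765,0.00587995]).as_matrix(); t=np.array([0.52891622,-0.00472545,0.2025793])
for z in(.006,.012,.025): print('open tip',z,[proj(w,t+M@[0,s*.0427,z]) for s in(1,-1)])
z=cv2.resize(d['frame'][60:400,160:480,::-1],None,fx=1.7,fy=1.7,interpolation=cv2.INTER_CUBIC); cv2.imwrite('pics/w4c.png',z)
E
```

```text
[[ 0.99   0.141 -0.   ]
 [ 0.141 -0.99  -0.   ]
 [-0.     0.    -1.   ]]
tip proj now (np.float64(322.8595514981355), np.float64(219.11308727623492)) (np.float64(322.8800131705839), np.float64(231.681448280647))
open tip 0.006 [(np.float64(399.2520618098398), np.float64(231.7042400107904)), (np.float64(246.1110143295108), np.float64(231.55114564569155))]
open tip 0.012 [(np.float64(396.6899145839152), np.float64(227.4356330335935)), (np.float64(248.6723884950623), np.float64(227.28945310002788))]
open tip 0.025 [(np.float64(391.6883889262275), np.float64(219.10134622384643)), (np.float64(253.6726359490183), np.float64(218.9683034908205))]
```

View pics/w4c.png

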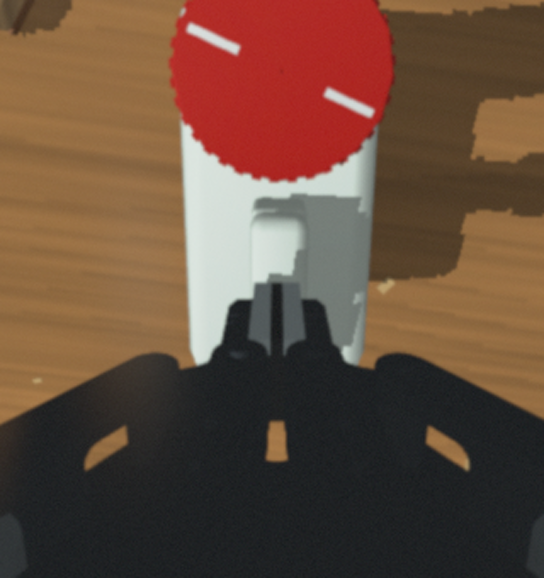

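The crop shows the shut fingers at crop (277,283), centred on the handle at (278,240) but above it. From the image geometry the tips stand about 34 mm behind the stated position, so they hang at z ≈ 0.130. I'll open, go 30 mm lower and close again.

{"api": "apply_moves", "payload": {"rows": [[[0,0,0],[0,0,0]],[[0,0,0],[0,0,0]],[[0,0,0],[0,0,0]],[[0,0,0],[0,0,0]],[[0,0,0],[0,0,0]],[[0,0,0.03],[0,0,0]],[[0,0,0.06],[0,0,0]],[[0,0,0.09],[0,0,0]],[[0,0,0.12],[0,0,0]],[[0,0,0.12],[0,0,0]]], "jaw": 1}}

```text
clock: 5.9
tcp_pos: [0.5268, -0.0043, 0.0901]
orientation: [-3.134, -0.223, 0.002]
contact_force: [-0.2, -0.3, 0.9]
grip_width: 0.0854
gripper_force: 0.0
```

{"api": "apply_moves", "payload": {"rows": [[[0,0,0],[0,0,0]],[[0,0,0],[0,0,0]],[[0,0,0],[0,0,0]],[[0,0,0],[0,0,0]],[[0,0,0],[0,0,0]],[[0,0,0],[0,0,0]]], "jaw": -1, "newtons": 100}}

```text
clock: 6.65
tcp_pos: [0.5276, -0.0047, 0.0913]
orientation: [3.133, 0.222, 0.001]
contact_force: [-0.9, -2.7, 6.4]
grip_width: 0.0166
gripper_force: 98.2
```

{"api": "apply_moves", "payload": {"rows": [[[0,0,-0.05],[0,0,0]],[[0,0,-0.15],[0,0,0]],[[0,0,-0.32],[0,0,0]],[[-0.02,-0.14,-0.32],[0,0,0]],[[-0.04,-0.32,-0.32],[0,0,-0.02]],[[-0.06,-0.5,-0.32],[0,0,-0.04]],[[-0.08,-0.68,-0.32],[0,0,-0.06]],[[-0.09,-0.84,-0.32],[0,0,-0.08]],[[-0.096,-0.96,-0.32],[0,0,-0.087]],[[-0.096,-1,-0.32],[0,0,-0.087]]]}}

```text
clock: 7.9
tcp_pos: [0.4664, 0.2419, 0.1706]
orientation: [-3.072, -0.653, 0.003]
contact_force: [0.1, 0.4, -6.3]
grip_width: 0.016
gripper_force: 98.4
```

{"api": "apply_moves", "payload": {"rows": [[[0,0,0],[0,0,0]],[[0,0,0],[0,0,0]]]}}

```text
clock: 8.15
tcp_pos: [0.4684, 0.238, 0.1705]
orientation: [3.073, 0.644, -0.002]
contact_force: [0.5, -0.5, -7.1]
grip_width: 0.0166
gripper_force: 98.4
```

```bash
python3 - <<'E'
from h import *
d=snap('wrist','w5'); s=snap('scene','c5'); o=telemetry.get_obs(); M=R.from_rotvec(o['orientation']).as_matrix()
yaw=np.degrees(np.arctan2(M[1,0],M[0,0])); print(o['tcp_pos'],yaw,M[2],o['contact_force'],o['moment'],o['grip_width'],o['gripper_force'],o['joints'].round(2))
for n,w in(('w4',load('w4')),('w5',d)):
    c=max(cv2.findContours(red(w),0,1)[0],key=cv2.contourArea); print(n,cv2.minEnclosingCircle(c))
a=d['frame'][:,:,::-1]; b=cv2.resize(s['frame'][180:300,280:420,::-1],None,fx=2.2,fy=2.2)
im=np.zeros((400,800,3),np.uint8); im[:,:480]=a[:,0:480]; im[:264,480:788]=b; cv2.imwrite('pics/m5.png',im)
E
```

```text
[0.46858476 0.23821144 0.17070374] 23.65861291397681 [-7.02204084e-04  7.82662378e-04 -9.99999447e-01] [-0.106144   -0.35257086 -6.31509452] [-0.12655986  0.1958731  -0.02024011] 0.016330293864666647 98.39100122451782 [-0.15  0.34 -0.53  1.94  0.22  0.92 -1.95]
w4 ((326.0, 96.07246398925781), 69.18828582763672)
w5 ((323.1594543457031, 91.11295318603516), 96.29381561279297)
```

View pics/m5.png

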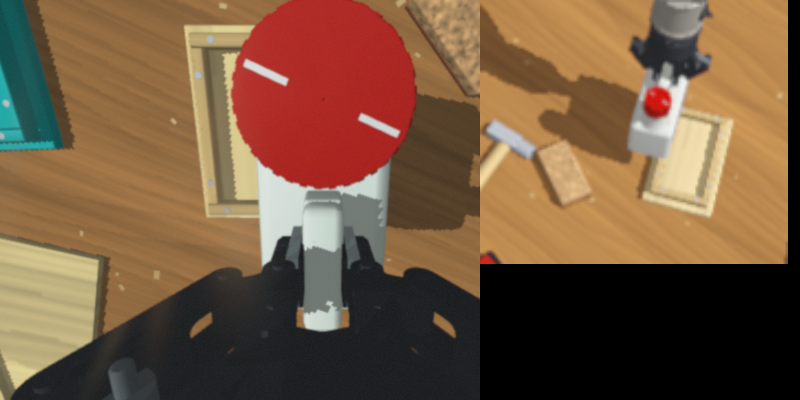

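The view shows the can held straight, with the cap centre at (323,97) and the handle between the pads at (322,250). The caddy base's left corners are at (184,26) and (207,217).

```bash
python3 - <<'E'
from h import *
d=load('w5')
q=[onplane(d,184,26,.012),onplane(d,207,217,.012)]; print(q, np.degrees(np.arctan2(*(q[0]-q[1])[1::-1])), np.linalg.norm(q[0]-q[1]))
c,s=np.cos(np.radians(23.7)),np.sin(np.radians(23.7)); Rm=np.array([[c,-s],[s,c]])
for p,l in zip(q,((.095,.06),(-.095,.06))): print('centre',p[:2]-Rm@l)
for l in((.095,.06,.012),(-.095,.06,.012),(.085,.05,.03),(-.085,.05,.03)): print(proj(d,[*(np.array([.481,.3167])+Rm@l[:2]),l[2]]))
f=d['frame'].astype(int)
for y in (60,120,180): print(y,f[y,180:245].tolist()[::2])
E
```

```text
[array([0.54262013, 0.40964893, 0.012     ]), array([0.37155178, 0.33349106, 0.012     ])] 23.99813451046938 0.18725491239541955
centre [0.47974905 0.31652413]
centre [0.48265659 0.31673635]
(np.float64(184.19868045298824), np.float64(24.517486799349115))
(np.float64(206.56604114124713), np.float64(218.31175039417025))
(np.float64(188.09215083346746), np.float64(32.18853751023059))
(np.float64(208.7896705081292), np.float64(215.64694536336714))
60 [[141, 105, 64], [141, 105, 64], [143, 105, 67], [145, 109, 68], [200, 179, 127], [210, 192, 136], [187, 164, 114], [185, 162, 111], [194, 171, 116], [191, 168, 114], [185, 162, 111], [149, 130, 91], [109, 95, 67], [99, 87, 63], [96, 84, 60], [115, 105, 78], [119, 110, 80], [121, 111, 82], [123, 115, 83], [128, 118, 85], [126, 116, 85], [136, 125, 91], [205, 189, 136], [220, 206, 147], [220, 207, 149], [220, 206, 148], [220, 205, 148], [217, 197, 142], [187, 105, 78], [180, 55, 46], [180, 57, 50], [179, 57, 50], [187, 106, 101]]
120 [[137, 102, 63], [137, 102, 63], [139, 105, 66], [142, 106, 67], [144, 107, 67], [146, 107, 67], [147, 108, 6
[... 269 characters left out ...]
, 117, 85], [166, 151, 109], [216, 199, 144], [218, 203, 147], [218, 201, 145], [205, 160, 115], [180, 60, 48], [178, 54, 47], [178, 53, 47], [176, 51, 43]]
180 [[154, 115, 69], [154, 114, 70], [153, 114, 71], [154, 116, 73], [155, 116, 74], [155, 115, 74], [153, 114, 72], [152, 113, 71], [150, 112, 70], [148, 110, 70], [151, 115, 74], [191, 168, 118], [213, 194, 138], [201, 180, 130], [173, 168, 151], [160, 162, 153], [177, 164, 130], [177, 156, 109], [120, 106, 75], [107, 94, 68], [111, 97, 71], [126, 115, 86], [133, 121, 90], [135, 124, 91], [136, 124, 92], [133, 122, 91], [135, 122, 92], [182, 167, 122], [212, 196, 141], [216, 201, 145], [216, 201, 146], [217, 202, 146], [217, 202, 146]]
```

{"api": "apply_moves", "payload": {"rows": [[[0.03,-0.1,0],[0,0,0]],[[0.055,-0.2,0],[0,0,0]],[[0.075,-0.267,0],[0,0,0]],[[0.075,-0.267,0.08],[0,0,0]],[[0.075,-0.267,0.15],[0,0,0]],[[0.075,-0.267,0.15],[0,0,0]],[[0.075,-0.267,0.15],[0,0,0]]]}}

```text
clock: 9.12
tcp_pos: [0.4589, 0.3083, 0.1337]
orientation: [-3.074, -0.646, -0.001]
contact_force: [0.1, 0.1, -5.7]
grip_width: 0.0162
gripper_force: 98.6
```

```bash
python3 - <<'E'
from h import *
d=snap('wrist','w6'); o=telemetry.get_obs(); M=R.from_rotvec(o['orientation']).as_matrix()
print(o['tcp_pos'],np.degrees(np.arctan2(M[1,0],M[0,0])),o['contact_force'])
s=snap('scene','c6'); e=snap('side','s6')
rays=[]
for n in(s,e):
    c=[k for k in cv2.findContours(red(n),0,1)[0] if cv2.contourArea(k)>40]
    print([(cv2.boundingRect(k),cv2.contourArea(k)) for k in c])
E
```

```text
[0.45907181 0.30854484 0.13402459] 23.759721894230154 [ 0.18937637  1.00925023 -6.03298484]
[((263, 296, 31, 28), 448.5), ((372, 235, 12, 13), 84.5)]
[((229, 219, 19, 19), 237.0), ((195, 188, 26, 19), 259.5)]
```

{"api": "apply_moves", "payload": {"rows": [[[0,0.005,0],[0,0,0]],[[0,0.005,0.03],[0,0,0]],[[0,0.005,0.06],[0,0,0]],[[0,0.005,0.085],[0,0,0]],[[0,0.005,0.1],[0,0,0]]]}}

```text
clock: 9.9
tcp_pos: [0.4587, 0.3072, 0.1077]
orientation: [3.074, 0.648, -0.001]
contact_force: [-0.2, -0.3, -7.8]
grip_width: 0.0162
gripper_force: 98.6
```

{"api": "apply_moves", "payload": {"rows": [[[0,0,0.01],[0,0,0]],[[0,0,0.02],[0,0,0]],[[0,0,0.026],[0,0,0]],[[0,0,0.026],[0,0,0]]]}}

```text
clock: 10.4
tcp_pos: [0.4589, 0.3072, 0.1033]
orientation: [3.073, 0.647, 0.001]
contact_force: [-4.3, -4.4, 8.3]
grip_width: 0.0161
gripper_force: 100.5
```

{"api": "apply_moves", "payload": {"rows": [[[0,0,0],[0,0,0]],[[0,0,0],[0,0,0]],[[0,0,0],[0,0,0]],[[0,0,0],[0,0,0]],[[0,0,0],[0,0,0]],[[0,0,-0.2],[0,0,0]],[[0,0,-0.44],[0,0,0]],[[0,0,-0.44],[0,0,0]],[[0,0,-0.44],[0,0,0]]], "jaw": 1}}

```text
clock: 11.52
tcp_pos: [0.4589, 0.3069, 0.2116]
orientation: [3.074, 0.647, 0.0]
contact_force: [0.1, -0.3, -0.1]
grip_width: 0.0858
gripper_force: 0.0
```

```bash
python3 - <<'E'
from h import *
d=snap('wrist','w7'); o=telemetry.get_obs(); M=R.from_rotvec(o['orientation']).as_matrix()
yaw=np.degrees(np.arctan2(M[1,0],M[0,0])); print(o['tcp_pos'],yaw,o['contact_force'],o['grip_width'],o['joints'].round(2))
c=max(cv2.findContours(red(d),0,1)[0],key=cv2.contourArea); (u,v),r=cv2.minEnclosingCircle(c)
p=onplane(d,u,v,.181); print('cap',u,v,r,p,np.linalg.norm(onplane(d,u-r,v,.181)-onplane(d,u+r,v,.181)))
cc,s=np.cos(np.radians(23.7)),np.sin(np.radians(23.7)); print('expected',.481+.046*cc,.3167+.046*s)
t=M.T@(p-o['tcp_pos']); print('in tool /0.25',t/.25)
E
```

```text
[0.45847685 0.30661157 0.21079094] 23.78413916213291 [ 0.26689659 -0.18209308 -0.25576458] 0.08550114219723437 [-0.25  0.34 -0.55  1.84  0.21  1.02 -2.05]
cap 322.71826171875 101.30322265625 37.85249710083008 [0.52297753 0.33554484 0.181     ] 0.04339160791977172
expected 0.5231204792936198 0.3351895977261741
in tool /0.25 [ 0.28297152 -0.00192671  0.11867164]
```

{"api": "apply_moves", "payload": {"rows": [[[0.15,0,0],[0,0,0]],[[0.283,-0.002,0],[0,0,0]],[[0.283,-0.002,0.1],[0,0,0]],[[0.283,-0.002,0.2],[0,0,0]],[[0.283,-0.002,0.264],[0,0,0]],[[0.283,-0.002,0.264],[0,0,0]],[[0.283,-0.002,0.264],[0,0,0]]]}}

```text
clock: 12.45
tcp_pos: [0.5238, 0.3367, 0.1465]
orientation: [-3.074, -0.648, -0.001]
contact_force: [-0.2, 0.4, -0.2]
grip_width: 0.0854
gripper_force: 0.0
```

{"api": "apply_moves", "payload": {"rows": [[[0,0,0],[0,0,0]],[[0,0,0],[0,0,0]],[[0,0,0],[0,0,0]],[[0,0,0],[0,0,0]],[[0,0,0],[0,0,0]]], "jaw": -1, "newtons": 90}}

```text
clock: 13.08
tcp_pos: [0.5241, 0.336, 0.1468]
orientation: [3.074, 0.647, 0.002]
contact_force: [-1.0, -2.0, 4.8]
grip_width: 0.0422
gripper_force: 90.4
```

{"api": "apply_moves", "payload": {"rows": [[[0,0,0.008],[0,0,0]],[[0,0,0.016],[0,0,0]],[[0,0,0.016],[0,0,0]],[[0,0,0.016],[0,0,0]]]}}

```text
clock: 13.58
tcp_pos: [0.5247, 0.3365, 0.1444]
orientation: [-3.074, -0.646, -0.005]
contact_force: [-2.0, -5.2, 15.2]
grip_width: 0.0423
gripper_force: 91.5
```

{"api": "apply_moves", "payload": {"rows": [[[0,0,0.012],[0,0,0]],[[0,0,0.012],[0,0,-0.04]],[[0,0,0.012],[0,0,-0.08]],[[0,0,0.012],[0,0,-0.12]],[[0,0,0.012],[0,0,-0.16]]]}}

```text
clock: 14.2
tcp_pos: [0.5248, 0.3383, 0.143]
orientation: [-2.813, -1.397, -0.008]
contact_force: [-3.8, -3.8, 22.2]
grip_width: 0.042
gripper_force: 92.2
```

{"api": "apply_moves", "payload": {"rows": [[[0,0,0.004],[0,0,-0.04]],[[0,0,0.004],[0,0,-0.08]],[[0,0,0.004],[0,0,-0.12]],[[0,0,0.004],[0,0,-0.16]]]}}

```text
clock: 14.7
tcp_pos: [0.5247, 0.3386, 0.1425]
orientation: [2.378, 2.053, 0.009]
contact_force: [-4.8, -3.4, 24.7]
grip_width: 0.0418
gripper_force: 92.5
```

{"api": "apply_moves", "payload": {"rows": [[[0,0,0],[0,0,-0.04]],[[0,0,0],[0,0,-0.08]],[[0,0,0],[0,0,-0.12]],[[0,0,0],[0,0,-0.16]]]}}

```text
clock: 15.2
tcp_pos: [0.5246, 0.3386, 0.1424]
orientation: [1.792, 2.578, 0.008]
contact_force: [-6.2, -4.1, 25.2]
grip_width: 0.0427
gripper_force: 92.5
```

```bash
python3 - <<'E'
from h import *
o=telemetry.get_obs(); print(o['moment'],o['contact_force'],o['joints'].round(2))
E
```

```text
[-0.81951473  1.16875615 -0.15145143] [-6.15036148 -4.10811283 25.23885935] [-0.07  0.62 -0.84  1.72  0.53  1.04 -0.75]
```

{"api": "apply_moves", "payload": {"rows": [[[0,0,0],[0,0,-0.04]],[[0,0,0],[0,0,-0.08]],[[0,0,0],[0,0,-0.12]],[[0,0,0],[0,0,-0.16]],[[0,0,0],[0,0,-0.2]],[[0,0,0],[0,0,-0.24]],[[0,0,0],[0,0,-0.26]]]}}

```text
clock: 16.08
tcp_pos: [0.5246, 0.3387, 0.1428]
orientation: [0.623, 3.076, 0.006]
contact_force: [-4.7, -4.2, 29.0]
grip_width: 0.042
gripper_force: 93.0
```

```bash
python3 - <<'E'
from h import *
o=telemetry.get_obs(); print(o['moment'],o['contact_force'],o['joints'].round(2))
E
```

```text
[-1.26038869  1.17108826 -0.20949349] [-4.68957752 -4.22932788 28.96641391] [ 0.03  0.7  -1.02  1.71  0.66  1.11 -0.03]
```

{"api": "apply_moves", "payload": {"rows": [[[0,0,-0.02],[0,0,0]],[[0,0,-0.04],[0,0,0]],[[0,0,-0.052],[0,0,0]],[[0,0,-0.052],[0,0,0]],[[0,0,-0.052],[0,0,0]]]}}

```text
clock: 16.7
tcp_pos: [0.5235, 0.3361, 0.1504]
orientation: [-0.627, -3.078, 0.001]
contact_force: [-0.0, 0.5, -0.1]
grip_width: 0.042
gripper_force: 91.3
```

```bash
python3 - <<'E'
from h import *
o=telemetry.get_obs(); print(o['moment'],o['contact_force'],o['tcp_pos'])
E
```

```text
[-0.01650262  0.01812337  0.01341002] [-0.0196933   0.46814634 -0.10615549] [0.52353582 0.33610789 0.15042288]
```

{"api": "apply_moves", "payload": {"rows": [[[0,0,-0.012],[0,0,0]],[[0,0,-0.024],[0,0,0]],[[0,0,-0.024],[0,0,0]]]}}

```text
clock: 17.08
tcp_pos: [0.5237, 0.3365, 0.1573]
orientation: [0.627, 3.078, 0.001]
contact_force: [0.3, -0.2, -0.3]
grip_width: 0.0419
gripper_force: 91.3
```

{"api": "apply_moves", "payload": {"rows": [[[0,0,-0.15],[0,0,0]],[[0,0,-0.35],[0,0,0]],[[0,0,-0.42],[0,0,0]],[[-0.04,-0.12,-0.42],[0,0,0]],[[-0.1,-0.3,-0.42],[0,0,0]],[[-0.16,-0.48,-0.42],[0,0,0]],[[-0.22,-0.66,-0.42],[0,0,0]],[[-0.28,-0.84,-0.42],[0,0,0]],[[-0.324,-0.974,-0.42],[0,0,0]]]}}

```text
clock: 18.2
tcp_pos: [0.5023, 0.0778, 0.2611]
orientation: [-0.629, -3.077, 0.002]
contact_force: [0.2, -0.8, -1.3]
grip_width: 0.0419
gripper_force: 91.4
```

{"api": "apply_moves", "payload": {"rows": [[[-0.06,-0.18,0],[0,0,0.05]],[[-0.12,-0.36,0],[0,0,0.1]],[[-0.18,-0.54,0],[0,0,0.15]],[[-0.24,-0.72,0],[0,0,0.2]],[[-0.3,-0.9,0],[0,0,0.25]],[[-0.324,-0.974,0],[0,0,0.3]],[[-0.324,-0.974,0],[0,0,0.35]],[[-0.324,-0.974,0],[0,0,0.408]],[[-0.324,-0.974,0],[0,0,0.408]]]}}

```text
clock: 19.32
tcp_pos: [0.4818, -0.1753, 0.2614]
orientation: [-2.341, -2.095, 0.001]
contact_force: [1.5, 0.0, -1.4]
grip_width: 0.0424
gripper_force: 91.4
```

```bash
python3 - <<'E'
from h import *
o=telemetry.get_obs(); M=R.from_rotvec(o['orientation']).as_matrix(); print(o['tcp_pos'],np.degrees(np.arctan2(M[1,0],M[0,0])),M[2].round(3),o['joints'].round(2),o['contact_force'],o['grip_width'])
print('to tray /0.25',M.T@(np.array([.4723,-.3035,o['tcp_pos'][2]])-o['tcp_pos'])/.25)
d=snap('scene','c8'); s=snap('side','s8')
for n in(d,s): print([(cv2.boundingRect(k)) for k in cv2.findContours(red(n),0,1)[0] if cv2.contourArea(k)>40])
E
```

```text
[ 0.48183785 -0.17526277  0.26143875] 83.64064831002524 [-0.    -0.001 -1.   ] [ 1.01  0.3  -0.93  1.85  0.26  1.13 -0.12] [ 1.53472889  0.02863008 -1.42203531] 0.04236572579622845
to tray /0.25 [-5.14018403e-01  1.88997076e-02  1.62060485e-04]
[(263, 296, 31, 28), (271, 135, 9, 13)]
[(195, 188, 26, 18), (369, 126, 11, 15)]
```

{"api": "apply_moves", "payload": {"rows": [[[-0.2,0.007,0],[0,0,0]],[[-0.4,0.014,0],[0,0,0]],[[-0.514,0.019,0.1],[0,0,0]],[[-0.514,0.019,0.3],[0,0,0]],[[-0.514,0.019,0.5],[0,0,0]],[[-0.514,0.019,0.7],[0,0,0]],[[-0.514,0.019,0.85],[0,0,0]],[[-0.514,0.019,0.94],[0,0,0]],[[-0.514,0.019,0.94],[0,0,0]],[[-0.514,0.019,0.94],[0,0,0]]]}}

```text
clock: 20.68
tcp_pos: [0.4737, -0.3038, 0.0282]
orientation: [2.341, 2.092, 0.001]
contact_force: [-0.0, 0.5, -0.0]
grip_width: 0.0421
gripper_force: 91.4
```

```bash
python3 - <<'E'
from h import *
o=telemetry.get_obs(); print(o['tcp_pos'],o['contact_force'])
d=snap('wrist','w9'); s=snap('scene','c9')
im=np.zeros((400,800,3),np.uint8); im[:,:480]=d['frame'][:,80:560,::-1]; im[:300,480:800]=cv2.resize(s['frame'][125:200,220:300,::-1],None,fx=4,fy=4,interpolation=cv2.INTER_CUBIC); cv2.imwrite('pics/m9.png',im)
E
```

```text
[ 0.47373544 -0.30384735  0.02823177] [-0.00499411  0.52181214 -0.03622704]
```

View pics/m9.png

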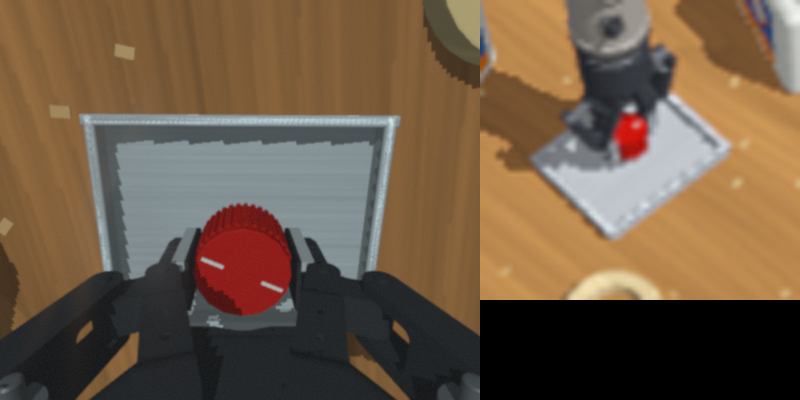

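The cap is in the jaws at (245,265), held level over the middle of the tray. I'll lower it gently.

{"api": "apply_moves", "payload": {"rows": [[[0,0,0.04],[0,0,0]],[[0,0,0.07],[0,0,0]],[[0,0,0.09],[0,0,0]],[[0,0,0.1],[0,0,0]],[[0,0,0.1],[0,0,0]]]}}

```text
clock: 21.4
tcp_pos: [0.4725, -0.3034, 0.0017]
orientation: [-2.343, -2.093, 0.0]
contact_force: [-1.3, 0.1, -0.9]
grip_width: 0.0421
gripper_force: 91.4
```

{"api": "apply_moves", "payload": {"rows": [[[0,0,0.004],[0,0,0]],[[0,0,0.008],[0,0,0]],[[0,0,0.008],[0,0,0]]]}}

```text
clock: 21.78
tcp_pos: [0.4728, -0.3036, 0.0005]
orientation: [2.342, 2.093, -0.0]
contact_force: [-2.1, 0.6, 5.0]
grip_width: 0.0423
gripper_force: 92.2
```

Contact with the tray floor. I'll release and rise.

{"api": "apply_moves", "payload": {"rows": [[[0,0,0],[0,0,0]],[[0,0,0],[0,0,0]],[[0,0,0],[0,0,0]],[[0,0,0],[0,0,0]],[[0,0,0],[0,0,0]],[[0,0,-0.1],[0,0,0]],[[0,0,-0.3],[0,0,0]],[[0,0,-0.5],[0,0,0]],[[0,0,-0.6],[0,0,0]],[[0,0,-0.6],[0,0,0]]], "jaw": 1}}

```text
clock: 23.02
tcp_pos: [0.4738, -0.3041, 0.152]
orientation: [2.34, 2.09, 0.001]
contact_force: [0.3, 0.1, -1.7]
grip_width: 0.0852
gripper_force: 0.0
```

```bash
python3 - <<'E'
from h import *
o=telemetry.get_obs(); print(o['tcp_pos'],o['contact_force'],o['grip_width'])
d=snap('wrist','w10'); s=snap('scene','c10'); e=snap('side','s10')
c=max(cv2.findContours(red(d),0,1)[0],key=cv2.contourArea); (u,v),r=cv2.minEnclosingCircle(c); print('cap',u,v,r,onplane(d,u,v,.035),cv2.contourArea(c)/(np.pi*r*r))
for n in(s,e): print([(cv2.boundingRect(k)) for k in cv2.findContours(red(n),0,1)[0] if cv2.contourArea(k)>30])
# can check: neck top position & can mask, compare view with prediction
p=[(float(a),float(b)) for a,b in(proj(s,(.523,.335,.164)),proj(s,(.481,.317,.107)))]; print(p)
im=np.zeros((400,800,3),np.uint8); im[:,:400]=cv2.resize(s['frame'][200:300,320:420,::-1],(400,400),interpolation=cv2.INTER_CUBIC); im[:,400:]=cv2.resize(e['frame'][200:320,200:320,::-1],(400,400),interpolation=cv2.INTER_CUBIC)
cv2.imwrite('pics/m10.png',im)
E
```

```text
[ 0.47381021 -0.30409689  0.15196031] [ 0.27217172  0.12133841 -1.72577091] 0.08516307208061162
cap 320.5 179.94680786132812 24.570398330688477 [ 0.47211534 -0.30125455  0.035     ] 0.8960802424896847
[(263, 296, 31, 28), (253, 158, 9, 10)]
[(195, 188, 26, 18), (388, 182, 11, 12), (395, 156, 23, 8)]
[(376.03643917889843, 244.68606652315262), (377.18078788437344, 240.5141627522833)]
```

```bash
python3 -c "
from bench import job; print(job.hand_in())"
```

```text
the job is handed in; nothing more can be done
None
```

The can stands in the wooden caddy and its cap came free and now sits on the tray floor, handed in at about 23 s. My last camera check covered only the cap (about 3 mm off the tray centre). I last measured the can before turning the cap, and I don't have the judge's result.

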